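# Set the bleed valve of a gauge calibrator

### The arm

A 6-joint arm with a two-finger parallel gripper is mounted at the origin on the work surface. World frame = base frame: x ahead of the robot, y to its left, z up, the work surface at z = 0. Lengths are in m, angles in degrees, forces in N, time in s.
With the tool pointing down it reaches from about 0.3 to 0.75 m from the base axis. Payload 8.5 kg.
Tool frame: the origin (TCP) lies on the centre line of the jaws, within the pads' length; the fingertips stand 8 mm ahead of it and the grasp point (between the pads) lies 11 mm behind it (robot.tips_ahead is the distance from the TCP to the fingertips, in m); z points along the fingers, y is the direction in which the jaws open and shut (so a half turn about z gives the same grasp; the last joint's range is limited). The gripper opens to 88 mm and grips with 3 to 60 N. Pads are 18 mm wide; open, the fingers measure 123 mm over their backs; the gripper's body (75 mm by 187 mm) begins 45 mm behind the grasp point.
Start: joints at [64.842, 21.807, 74.336, -0, 83.858, -12.336], TCP at [0.122, 0.536, 0.247] pointing down, gripper open.
Joint ranges: [-178.18, 178.18], [-50.72, 133.34], [12.68, 142.11], [-81.47, 261.47], [9.98, 163.14], [-165.26, 165.26]. Speed limits (degrees/s): [136.94, 136.94, 180, 180, 180, 180].

### API

Orientations are given as a 3x3 rotation matrix whose columns are the frame's x, y, z axes.
In Python, from station import robot gives the robot as it stands.
- The arm moves only by the tool send_rows, never from a script. Its argument "rows" is text: rows parted by semicolons, each of 4 numbers parted by spaces: the shift along the tool's x, y, z in cm, then the turn about the tool's z in degrees. A call has exactly 8 rows; each row shifts and turns the commanded pose from where the row before left it, along the tool's axes as they then stand; what a row does not reach is not made up. A row lasts 1/8 s, in which the tool goes at most 62.5 mm and 10.7 degrees, less where a joint would pass 70% of its speed; a pose out of reach is approached as far as the arm can. A call with a gripper value outside its range is refused whole. "grip" is the opening in per cent of the stroke, from 0 (shut) to 100 (fully open), set as the call begins (left out, the last holds). The fingers move at their own pace and stop on an object; the grip force is fixed at half the most. Time passes only in rows, so rows that do not move let the fingers close, or fill a call up. It gives the time, the measured TCP pose, the force and the opening at its end, in the units of the state.
- robot.sense(): the state, without advancing time (a new reading comes with each control period).
- robot.snapshot(name): name is "scene" or "side" or "wrist"; returns a dict with "frame" (400x640x3 uint8, red, green, blue), "fov_y" (degrees; the focal length in pixels is half the picture's height over the tangent of half this angle, whatever the lens; pixels are square), "cx", "cy" (the principal point, pixels), "R" (3x3) and "t" (3): a world point X has camera coordinates R X + t. Camera axes: x right, y down, z forward; pixel columns grow to the right and rows downward; lengths in m; the calibration is good to about 2 mm. A picture is of the moment at which its call begins. There is no depth.
- robot.close_job(): hands the job in, once; it reports no verdict.
The state is a dict: "t": time; "joint_pos": joint angles; "joint_vel": joint speeds; "joint_torque": joint torques, N m; "tool_pos": TCP position; "eef_rot": TCP orientation; "ft_force": force on the tool from outside, world axes, zero at the start; "moment": the same for the moment, N m; "finger_gap": finger opening in m.
Only numpy, scipy, OpenCV 4.12 (cv2) and the standard library are available. Lean on these libraries where they do the work, as an engineer would, in place of code of your own. Each camera call takes 0.05 s, during which the arm holds its last target.

### The job

First fold the calibrator's display up by its orange bar until it stands 60 degrees from flat. Then take the red crank grip of the blue bleed-valve wheel, turn the wheel clockwise (seen from above) all the way to its stop, and back it off exactly two full turns. Finish with the gripper still holding the red grip and the wheel still, the display still at its angle, and leave all the loose things lying around where they are.

Things in the scene. Friction and masses are not known exactly. Their poses are not given: they have to be found in the camera images.
- screen (a joint): angle of the fold-up display of the console: 0 = lying flat on it, growing as it is raised, 1.047 = 60 degrees from flat. The hinge is stiff (0.5 N m of friction; about 4 N at the bar): the display stays where it is left. It starts nearly flat (0.03 to 0.3)
- console: the teal calibrator console, fixed to the table: 190 mm deep (x), 200 wide (y), 70 high; origin at the centre of its underside, x horizontal, away from the display's free edge. The display is a black panel on top of it, 155 mm long, 190 wide, 10 thick, reaching from the hinge at the far side towards the robot; the screen is on its underside
- screen_hinge (a point): point on the hinge line of the display, in the middle of its width, fixed to the console, 80 mm above the table and 85 mm on the +x side of the console's origin. Axes as the console: y along the hinge line, x away from the display's free edge, z up
- screen_bar (a point): middle of the orange round bar (12 mm diameter, 98 mm free between its side arms, parallel to the hinge) at the display's free edge, with a 39 mm gap between bar and panel. It turns with the display: at angle q it is 200 cos(q) mm on the -x side of the hinge and 200 sin(q) mm above it. Pinched from above, one finger in the gap, it turns between the fingers as it rises
- wheel (a joint): angle of the blue handwheel of the bleed valve: 0 = closed, hard against its stop; grows as it opens (counter-clockwise seen from above), 2 pi a turn. It turns about the vertical, does not rise, stays where it is left, and needs about 0.12 N m (2.5 N at the grip). It starts open by 0.4 to 0.75 of a turn and can open 2.7 turns
- wheel_centre (a point): point on the handwheel's vertical axis at the height of the middle of the grip, 141.5 mm above the table, fixed to the valve's base, not turning with the wheel. With the wheel closed the grip lies 48 mm from the axis towards this point's -x; at wheel angle q it is turned by q counter-clockwise from there
- valve_base: the bleed valve's steel base plate, 130 x 130 x 12 mm, fixed to the table; origin under the wheel's axis, axes as wheel_centre. The wheel on it is 110 mm across, its rim's top 115 mm above the table. A dial gauge on a pipe stands 150 mm from the axis on the +x side, up to about 150 mm high
- grip: the red crank grip standing upright on the rim of the handwheel: a round handle, 20 mm diameter, 45 mm high, from 119 to 164 mm above the table; origin at its centre. It spins freely on its pin, so the gripper need not turn as the wheel goes round
- gauge_a: a loose round steel dial gauge lying on its back between the two instruments, 62 mm across, 33 mm high, blue-capped stub 20 mm long; a bystander, to be left alone. Origin: centre of its underside
- gauge_b: a second loose dial gauge like gauge_a, off to the left; a bystander, to be left alone. Origin: centre of its underside
- phone: a black phone lying flat, 74 x 150 x 9 mm; a bystander, to be left alone. Origin: centre of its underside
- mouse: a black computer mouse, 100 x 58 x 32 mm; a bystander, to be left alone. Origin: centre of its underside
- wrench: a steel wrench lying flat, 180 mm long, 8 mm thick; a bystander, to be left alone. Origin: centre of its underside
- adapter: a small brass and steel pipe adapter standing up, 34 mm across, 40 mm high; a bystander, to be left alone. Origin: centre of its underside
- cleaner: a bottle of cleaner, 60 mm across, 150 mm high; a bystander, to be left alone. Origin: centre of its underside

How it is judged (in metres and radians):
On the way, in this order (a step that is already met when the one before it is completed fails the run):
1. the display is raised to 60 degrees, give or take about 8.5 (value of joint screen between 0.897 and 1.197 rad), for 0.3 s.
2. the wheel is turned clockwise to its stop (value of joint wheel below 0.08 rad), for 0.2 s.
At the end, for the whole second after the job is handed in: The wheel stands two turns open from its stop within 12 degrees and is still, the gripper holds the red grip (fingers press on it with over 1.5 N, grasp point within 35 mm of its centre), and the display still stands at 60 degrees within about 8.5 (all of step 1 and value of joint wheel between 12.356 and 12.776 rad and velocity of joint wheel between -0.1 and 0.1 rad/s and contact force between the fingers and grip above 1.5 N and distance between the grasp point and grip below 0.035 m); the arm keeps its last pose, push and grip.
It fails at once if a bystander is moved by more than 25 mm (distance of any of gauge_a, gauge_b, phone, mouse, wrench, adapter, cleaner from where it was at the start of the episode above 0.025 m).
It also fails if it takes over 72 s, if anything falls off the work surface, if the arm or the gripper's body presses on something with over 40 N, if the wrist force passes 120 N, or if a joint passes its speed limit or range.

## Working session

There is one attempt and no reset: what is moved stays moved. The work goes in short steps, Python scripts to look and compute and a tool call to move; the robot and the scene stay as the last step left them, time stands still between calls to the robot, and variables do not carry over. Pictures are saved under pics/ and viewed, and the job is handed in when it is done.

Besides the shell and the picture viewer there is one more tool, called after "Request:" as name(argument=value, ...) on one line, values as JSON. send_rows: Moves the arm, as the interface text tells. Its arguments: {"type":"object","properties":{"rows":{"type":"string"},"grip":{"type":"number"}},"required":["rows"]}

```bash
ls; mkdir -p pics; python3 - <<'E'
from station import robot
import cv2,numpy as np
for n in ["scene","side","wrist"]:
    s=robot.snapshot(n); cv2.imwrite(f"pics/{n}0.png",s["frame"][:,:,::-1]); print(n,s["fov_y"],s["cx"],s["cy"],np.round(s["R"],3).tolist(),s["t"])
s=robot.sense(); print(s)
E
```

```text
pics
scene 44.81482321720844 315.67517240263993 197.1481160467692 [[-0.018, 1.0, 0.001], [0.678, 0.013, -0.735], [-0.735, -0.012, -0.678]] [ 0.03404596 -0.23586355  2.11487369]
side 50.31392361522739 316.33552751080265 201.53432328701288 [[0.996, -0.09, 0.016], [-0.031, -0.495, -0.868], [0.086, 0.864, -0.496]] [-0.48358394  0.08589469  1.22620669]
wrist 60.72653441341063 322.9088695904934 197.54326847990566 [[0.222, 0.975, -0.002], [0.927, -0.21, 0.309], [0.301, -0.07, -0.951]] [-0.54982428 -0.04291565  0.39175725]
{'t': 0.15, 'joint_pos': array([ 6.48430136e+01,  2.18311897e+01,  7.43700615e+01, -1.52845248e-03,
        8.38557693e+01, -1.23349502e+01]), 'joint_vel': array([-0.00545719,  0.01537942, -0.07590466, -0.0247659 ,  0.00160666,
        0.06306643]), 'joint_torque': array([ 2.60358087e-03, -4.38081157e+01, -2.24618071e+01,  7.13651162e-02,
        3.43617692e-02, -5.09745155e-05]), 'tool_pos': array([0.12197793, 0.53611275, 0.24631611]), 'eef_rot': array([[-9.75064673e-01,  2.21920536e-01, -3.99049645e-04],
       [ 2.21920816e-01,  9.75064264e-01, -9.12071872e-04],
       [ 1.86691569e-04, -9.77886485e-04, -9.99999504e-01]]), 'ft_force': array([-0.32476149,  0.39735057, -0.44405159]), 'moment': array([-0.02603629, -0.03920157, -0.03478126]), 'finger_gap': 0.08818691108851617}
```

View pics/scene0.png

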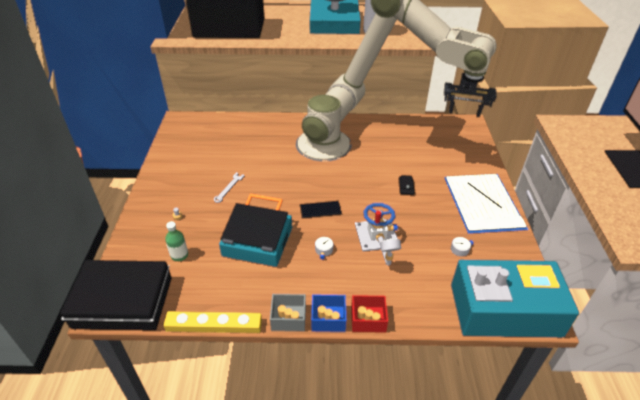

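View pics/side0.png

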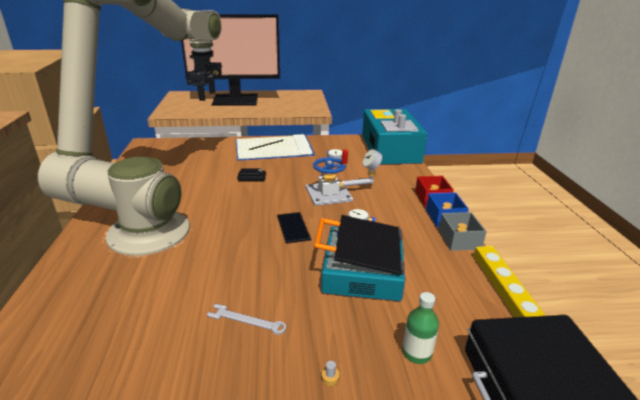

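View pics/wrist0.png

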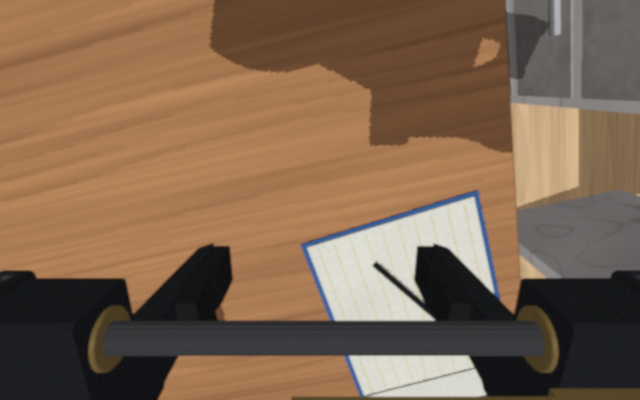

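The scene view shows the console around (257,232) with its orange bar at (265,200), the blue wheel at (380,215) with the red grip at (378,215). gauge_a is at (324,246) and the phone at (320,210). The side view shows the same items. Next I'll measure them with colour masks.

```bash
cat > h.py <<'E'
from station import robot
import cv2,numpy as np
def f(s): return 200/np.tan(np.radians(s["fov_y"]/2))
def ray(s,p):
    d=np.array([(p[0]-s["cx"])/f(s),(p[1]-s["cy"])/f(s),1.]); R=np.array(s["R"]);t=np.array(s["t"])
    return -R.T@t, R.T@d
def onz(s,p,z):
    o,d=ray(s,p); return o+d*(z-o[2])/d[2]
def proj(s,X):
    c=np.array(s["R"])@np.array(X)+np.array(s["t"]); return np.array([c[0]/c[2]*f(s)+s["cx"],c[1]/c[2]*f(s)+s["cy"]])
def tri(s1,p1,s2,p2):
    A=[];b=[]
    for s,p in((s1,p1),(s2,p2)):
        o,d=ray(s,p); d/=np.linalg.norm(d); M=np.eye(3)-np.outer(d,d); A.append(M); b.append(M@o)
    x=np.linalg.lstsq(np.vstack(A),np.hstack(b),rcond=None)[0]
    return x,[np.linalg.norm(A[i]@x-b[i]) for i in(0,1)]
def mask(s,lo,hi):
    return cv2.inRange(cv2.cvtColor(s["frame"],cv2.COLOR_RGB2HSV),np.array(lo),np.array(hi))
def blobs(m,mn=8):
    n,l,st,c=cv2.connectedComponentsWithStats(m); return [(st[i].tolist(),c[i].round(1).tolist()) for i in range(1,n) if st[i][4]>=mn]
E
python3 - <<'E'
from h import *
for n in ["scene","side"]:
    s=robot.snapshot(n)
    for nm,lo,hi in [("orange",(8,190,170),(18,255,255)),("blue",(105,140,60),(120,255,255)),("red",(0,170,80),(5,255,255)),("teal",(85,120,50),(100,255,200))]:
        print(n,nm,blobs(mask(s,lo,hi),12))
    fr=s["frame"][:,:,::-1]
    for k,(x,y,w,h) in enumerate({"scene":[(205,185,100,85),(345,190,100,85)],"side":[(305,205,110,95),(295,145,100,70)]}[n]):
        cv2.imwrite(f"pics/{n}_c{k}.png",cv2.resize(fr[y:y+h,x:x+w],None,fx=6,fy=6,interpolation=cv2.INTER_NEAREST))
E
```

```text
scene orange []
scene blue [([16, 0, 9, 20, 97], [21.4, 6.9]), ([32, 0, 152, 169, 17442], [107.2, 72.9]), ([601, 29, 39, 85, 1375], [624.3, 80.6]), ([365, 204, 29, 21, 121], [378.9, 213.8]), ([503, 229, 12, 1, 12], [508.5, 229.0]), ([469, 231, 14, 1, 14], [475.5, 231.0]), ([487, 230, 14, 1, 14], [493.5, 230.0]), ([312, 296, 34, 35, 868], [328.9, 312.8])]
scene red [([376, 211, 4, 11, 39], [377.5, 216.1]), ([351, 295, 37, 37, 1018], [369.3, 313.4])]
scene teal [([311, 0, 49, 33, 1457], [334.7, 16.6]), ([220, 215, 71, 51, 1065], [257.1, 248.8]), ([453, 261, 125, 76, 5924], [514.3, 305.6])]
side orange [([314, 218, 26, 33, 315], [323.9, 233.7])]
side blue [([0, 0, 63, 49, 2736], [33.4, 22.7]), ([173, 0, 406, 154, 37798], [422.3, 62.6]), ([94, 5, 104, 153, 8916], [133.2, 73.7]), ([214, 79, 16, 11, 168], [221.2, 84.1]), ([203, 83, 6, 7, 30], [206.1, 86.6]), ([248, 126, 65, 9, 545], [279.5, 129.9]), ([314, 158, 31, 15, 225], [329.0, 165.6]), ([427, 193, 41, 33, 680], [443.4, 205.3])]
side red [([343, 150, 4, 14, 54], [344.5, 156.3]), ([417, 176, 36, 30, 387], [432.0, 184.6])]
side teal [([363, 109, 64, 55, 2031], [395.5, 140.4]), ([390, 109, 5, 5, 17], [392.6, 110.6]), ([328, 227, 6, 17, 35], [330.2, 235.6]), ([399, 240, 4, 21, 48], [400.6, 250.2]), ([322, 251, 82, 50, 2072], [361.7, 283.3])]
```

View pics/scene_c0.png

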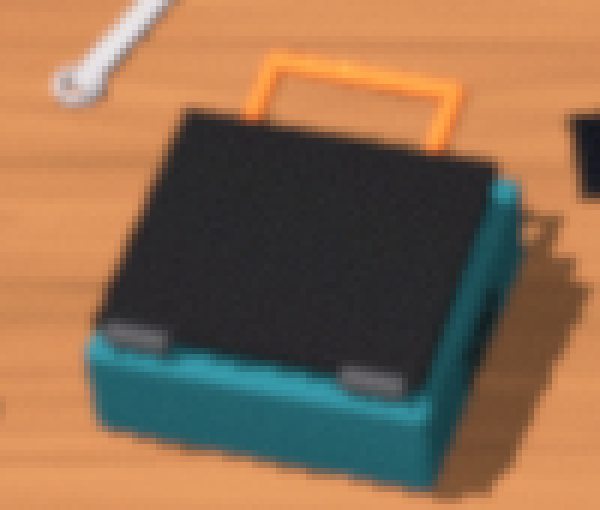

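View pics/scene_c1.png

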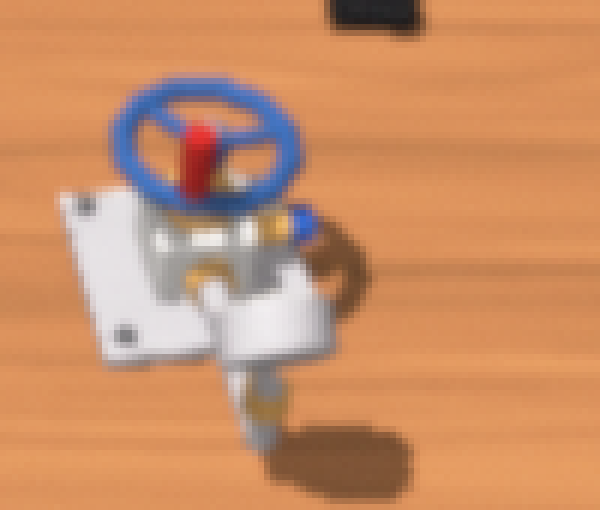

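View pics/side_c0.png

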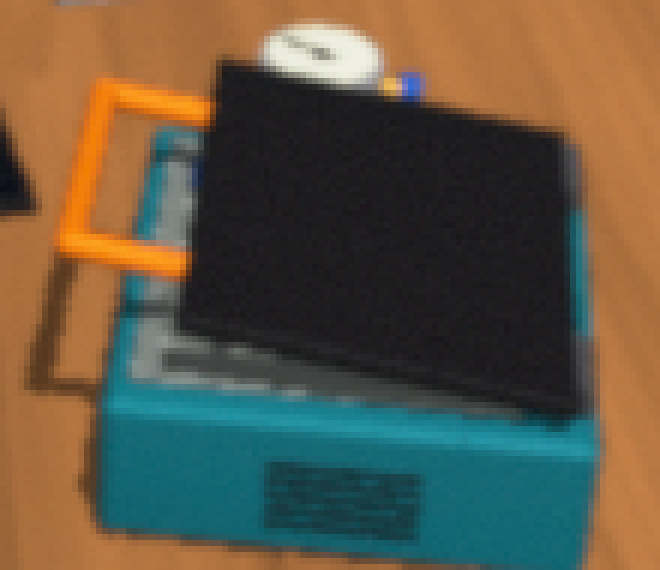

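View pics/side_c1.png

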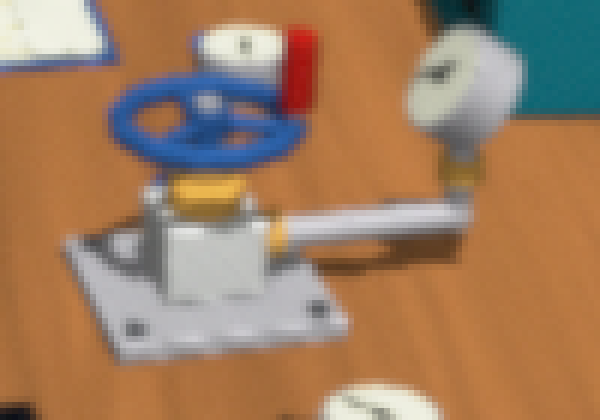

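```bash
python3 - <<'E'
from h import *
a=robot.snapshot("scene"); b=robot.snapshot("side")
A0=lambda x,y:(x/6-.5+205,y/6-.5+185); A1=lambda x,y:(x/6-.5+345,y/6-.5+190)
B0=lambda x,y:(x/6-.5+305,y/6-.5+205); B1=lambda x,y:(x/6-.5+295,y/6-.5+145)
def T(n,p,q):
    x,r=tri(a,p,b,q); print(n,x.round(4),np.round(r,4)); return x
L=T("barR(-y)",A0(273,62),B0(75,242)); R=T("barL(+y)",A0(455,90),B0(105,92))
print("len",np.linalg.norm(R-L), "dir",np.degrees(np.arctan2(*(R-L)[[0,1]])))
P=[T("panel free -y",A0(188,110),B0(185,325)),T("panel free +y",A0(497,165),B0(220,65))]
T("console far bottom -y",A0(97,430),B0(580,568))
print("farbottom z0",onz(a,A0(97,430),0),onz(a,A0(435,490),0),"side",onz(b,B0(580,568),0),onz(b,B0(100,528),0))
T("grip",A1(200,160),B1(300,70))
# wheel ellipse outer
for s,n,box,h in((a,"scene",(362,200,36,26),.108),(b,"side",(311,155,36,20),.108)):
    m=mask(s,(103,120,60),(122,255,255)); k=np.zeros_like(m);x,y,w,hh=box;k[y:y+hh,x:x+w]=255;m&=k
    pts=cv2.findNonZero(m); hull=cv2.convexHull(pts)
    e=cv2.fitEllipse(hull); print(n,e, "at z",onz(s,e[0],.108))
    for p in ((0,0),(130,0)): pass
print("plate z.012",[onz(a,A1(*p),.012).round(4).tolist() for p in((62,193),(105,362))],[onz(b,B1(*p),.012).round(4).tolist() for p in((68,240),(120,358),(348,325))])
E
```

```text
barR(-y) [ 0.4623 -0.2564  0.1124] [0.0003 0.0003]
barL(+y) [ 0.4848 -0.1484  0.1125] [0. 0.]
len 0.11029499155543009 dir 11.771038493878786
panel free -y [ 0.4988 -0.3023  0.1063] [0.0007 0.0007]
panel free +y [ 0.5388 -0.1207  0.1061] [0.0007 0.0007]
console far bottom -y [ 0.6534 -0.3409  0.0079] [0.0025 0.0025]
farbottom z0 [ 0.64919274 -0.3442896   0.        ] [ 0.68886928 -0.15036669  0.        ] side [ 0.65526794 -0.32988392  0.        ] [ 0.47054731 -0.29340446  0.        ]
grip [0.5902 0.1791 0.1424] [0.0003 0.0003]
scene ((380.50811767578125, 215.1855010986328), (21.866289138793945, 33.68521499633789), 109.79049682617188) at z [0.55112877 0.19397066 0.108     ]
side ((329.0150146484375, 164.84022521972656), (15.33845043182373, 30.744155883789062), 90.9759521484375) at z [0.54263597 0.19078675 0.108     ]
plate z.012 [[0.489, 0.1155, 0.012], [0.6225, 0.1342, 0.012]] [[0.471, 0.2415, 0.012], [0.4891, 0.1047, 0.012], [0.6158, 0.1325, 0.012]]
```

The measurements agree with the given sizes. The bar is 110 mm long (98 + 12), 112 mm high, which gives q≈0.163, and the console yaw is ≈ -11.8°. The far corner of the console also fits. I'll turn the tool first.

Request:
send_rows(rows="0 0 -0.5 10.6;0 0 -0.5 10.6;0 0 -0.5 10.6;0 0 0 10.6;0 0 0 10.6;0 0 0 10.6;0 0 0 10.6;0 0 0 10.6", grip=38)

```text
t: 1.35
tool_pos: [0.122, 0.5362, 0.2617]
eef_rot: [[0.139, 0.99, -0.0], [0.99, -0.139, -0.0], [-0.0, -0.0, -1.0]]
ft_force: [-0.2, -0.6, -0.0]
finger_gap: 0.0333
```

```bash
cat >> h.py <<'E'
def loc(X):
    s=robot.sense(); R=np.array(s["eef_rot"]); d=R.T@(np.array(X)-s["tool_pos"])
    print("t",round(s["t"],2),"tcp",s["tool_pos"].round(4),"yaw y",np.degrees(np.arctan2(R[1,1],R[0,1])).round(2),"gap",round(s["finger_gap"],4),"F",s["ft_force"].round(1),"delta cm",(d*100).round(2)); return d
E
python3 - <<'E'
from h import *
loc([.4736,-.2024,.25])
a=robot.snapshot("scene"); b=robot.snapshot("side")
A1=lambda x,y:(x/6-.5+345,y/6-.5+190);B1=lambda x,y:(x/6-.5+295,y/6-.5+145)
print(tri(a,A1(207,146),b,B1(207,120)), onz(a,A1(207,146),.108))
# rim extremes, scene/side
for s,A,ps in((a,A1,[(112,140),(302,146),(200,77),(215,215)]),(b,B1,[(109,120),(307,125),(207,72),(205,168)])):
    print([onz(s,A(*p),.108).round(4).tolist() for p in ps])
E
```

```text
t 1.35 tcp [0.122  0.5362 0.2617] yaw y -7.97 gap 0.0333 F [-0.2 -0.6 -0. ] delta cm [-68.27  45.06   1.18]
(array([0.54334933, 0.19003141, 0.10838293]), [np.float64(0.00135908379172862), np.float64(0.0013590837917285504)]) [0.54473498 0.18939745 0.108     ]
[[0.5409, 0.1362, 0.108], [0.5437, 0.2429, 0.108], [0.4881, 0.1898, 0.108], [0.5987, 0.1896, 0.108]]
[[0.4898, 0.1964, 0.108], [0.5963, 0.1839, 0.108], [0.5504, 0.2575, 0.108], [0.5349, 0.1341, 0.108]]
```

Request:
send_rows(rows="-4 4.5 0 3.8;-4 4.5 -0.2 0;-4 4.5 0 0;-4 4.5 0 0;-4 4.5 0 0;-4 4.5 0 0;-4 4.5 0 0;-4 4 0 0")

```text
t: 2.45
tool_pos: [0.4108, 0.153, 0.2639]
eef_rot: [[0.194, 0.981, 0.001], [0.981, -0.194, 0.0], [0.0, 0.001, -1.0]]
ft_force: [0.4, 0.4, -0.1]
finger_gap: 0.0334
```

```bash
python3 - <<'E'
from h import *
loc([.4736,-.2024,.22])
E
```

```text
t 2.45 tcp [0.4108 0.153  0.2639] yaw y -11.18 gap 0.0334 F [ 0.4  0.4 -0.1] delta cm [-33.64  13.05   4.39]
```

Request:
send_rows(rows="-5 2 0 0.5;-5 2 0 0;-5 2 0.5 0;-5 2 0.5 0;-5 2 0.5 0;-5 2 0.5 0;-3.5 1 1 0;0 0 0 0")

```text
t: 3.45
tool_pos: [0.468, -0.2016, 0.2327]
eef_rot: [[0.206, 0.979, -0.001], [0.979, -0.206, 0.001], [0.001, -0.002, -1.0]]
ft_force: [-0.8, 0.9, 0.6]
finger_gap: 0.0334
```

```bash
python3 - <<'E'
from h import *
loc([.4736,-.2024,.1045])
s=robot.snapshot("wrist"); cv2.imwrite("pics/w1.png",s["frame"][:,:,::-1])
m=mask(s,(5,190,150),(20,255,255)); print(blobs(m,50)); print(proj(s,[.4623,-.2564,.1124]),proj(s,[.4848,-.1484,.1125]),proj(s,[.4736,-.2024,.1125]))
E
```

```text
t 3.45 tcp [ 0.468  -0.2016  0.2327] yaw y -11.87 gap 0.0334 F [-0.8  0.9  0.6] delta cm [ 0.03  0.59 12.82]
[]
[329.80315986 255.40656916] [330.48214554 122.29480372] [330.18410943 193.05218684]
```

View pics/w1.png

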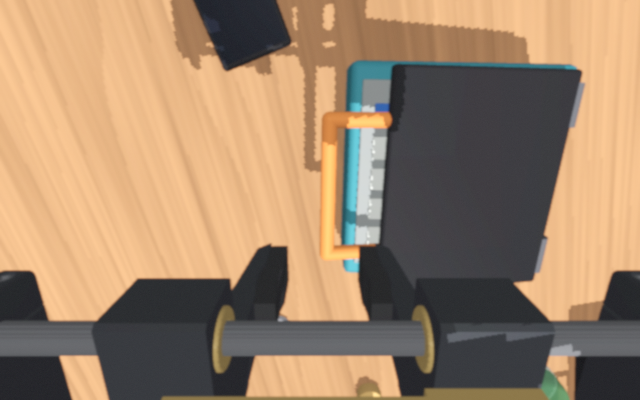

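The wrist view shows the bar from (329,120) to (327,252), within about 2 px of my prediction, so I'll descend.

Request:
send_rows(rows="0 0.5 2 0;0 0 2.5 0;0 0 2.5 0;0 0 2 0;0 0 2 0;0 0 1.3 0;0 0 0.5 0;0 0 0 0")

```text
t: 4.5
tool_pos: [0.4733, -0.2006, 0.106]
eef_rot: [[0.206, 0.979, 0.0], [0.979, -0.206, -0.0], [-0.0, 0.0, -1.0]]
ft_force: [0.0, -0.3, 0.6]
finger_gap: 0.0336
```

```bash
python3 - <<'E'
from h import *
loc([.4736,-.2024,.1045])
s=robot.snapshot("wrist"); cv2.imwrite("pics/w2.png",s["frame"][:,:,::-1])
s=robot.snapshot("side"); cv2.imwrite("pics/s2.png",cv2.resize(s["frame"][170:310,260:420,::-1],None,fx=4,fy=4))
E
```

```text
t 4.5 tcp [ 0.4733 -0.2006  0.106 ] yaw y -11.88 gap 0.0336 F [ 0.  -0.3  0.6] delta cm [-0.17  0.07  0.15]
```

View pics/w2.png

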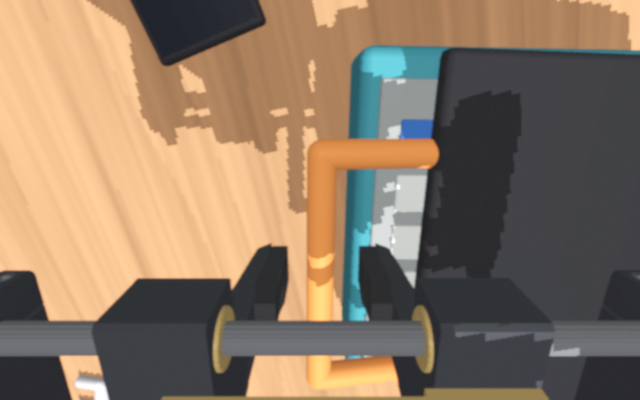

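View pics/s2.png

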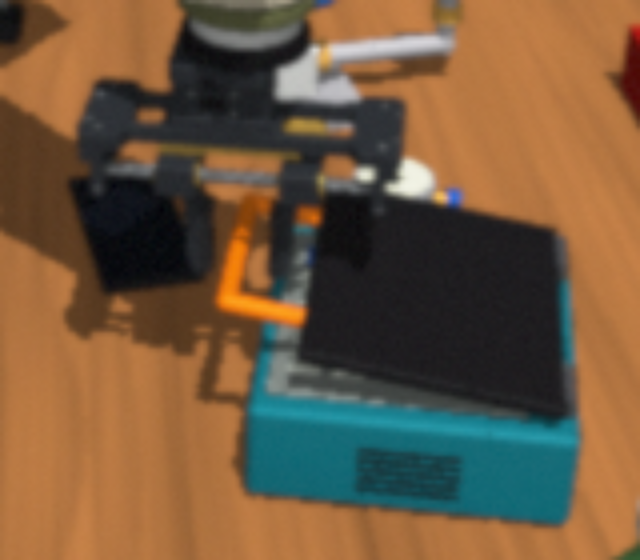

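The bar at (320,260) lies between the fingers, with one finger in the gap between the bar and the panel. I'll close the gripper.

Request:
send_rows(rows="0 0 0 0;0 0 0 0;0 0 0 0;0 0 0 0;0 0 0 0;0 0 0 0;0 0 0 0;0 0 0 0", grip=0)

```text
t: 5.6
tool_pos: [0.4718, -0.2005, 0.1056]
eef_rot: [[0.207, 0.978, -0.003], [0.978, -0.207, 0.001], [0.0, -0.003, -1.0]]
ft_force: [-5.9, -0.1, 0.8]
finger_gap: 0.0106
```

```bash
python3 - <<'E'
from h import *
loc([.4736,-.2024,.1045])
q=np.linspace(.163,1.047,25); y=20*(np.cos(.163)-np.cos(q)); z=-20*(np.sin(q)-np.sin(.163))
for i in range(24): print(round(y[i+1]-y[i],2),round(z[i+1]-z[i],2))
E
```

```text
t 5.6 tcp [ 0.4718 -0.2005  0.1056] yaw y -11.92 gap 0.0106 F [-5.9 -0.1  0.8] delta cm [-0.15  0.21  0.11]
0.13 -0.72
0.16 -0.72
0.19 -0.71
0.21 -0.71
0.24 -0.7
0.26 -0.69
0.29 -0.68
0.31 -0.67
0.34 -0.65
0.36 -0.64
0.38 -0.63
0.41 -0.61
0.43 -0.6
0.45 -0.58
0.47 -0.56
0.49 -0.55
0.51 -0.53
0.53 -0.51
0.55 -0.49
0.57 -0.47
0.59 -0.45
0.6 -0.43
0.62 -0.4
0.63 -0.38
```

Request:
send_rows(rows="-0.1 -0.1 -0.72 0;0 0.15 -0.72 0;0 0.2 -0.71 0;0 0.2 -0.71 0;0 0.24 -0.7 0;0 0.26 -0.7 0;0 0.3 -0.68 0;0 0.3 -0.67 0")

```text
t: 6.6
tool_pos: [0.4881, -0.2045, 0.1619]
eef_rot: [[0.207, 0.978, -0.001], [0.978, -0.207, 0.001], [0.001, -0.001, -1.0]]
ft_force: [4.5, 2.8, -8.1]
finger_gap: 0.0109
```

```bash
python3 - <<'E'
from h import *
loc([.4736,-.2024,.1045])
s=robot.snapshot("side"); cv2.imwrite("pics/s3.png",cv2.resize(s["frame"][150:310,260:420,::-1],None,fx=3.7,fy=3.7))
E
```

```text
t 6.6 tcp [ 0.4881 -0.2045  0.1619] yaw y -11.92 gap 0.0109 F [ 4.5  2.8 -8.1] delta cm [-0.1  -1.46  5.74]
```

View pics/s3.png

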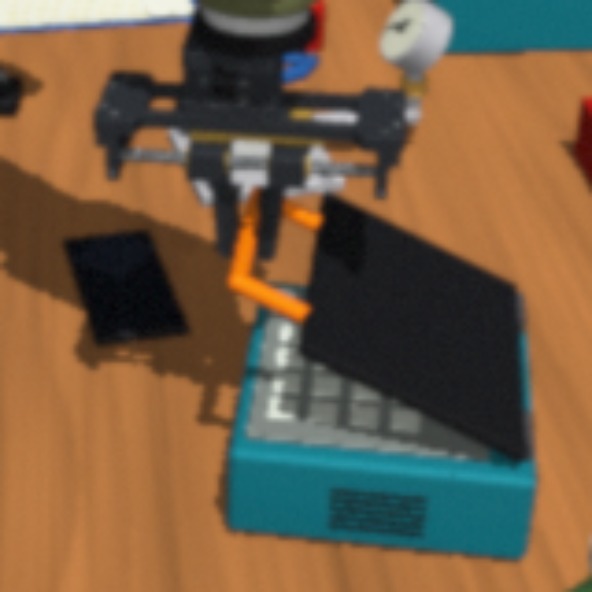

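The display is rising, with the bar held at (245,250). Forces are low.

Request:
send_rows(rows="0 0.32 -0.65 0;0 0.35 -0.64 0;0 0.38 -0.63 0;0 0.4 -0.61 0;0 0.43 -0.6 0;0 0.45 -0.58 0;0 0.47 -0.56 0;0 0.49 -0.55 0")

```text
t: 7.65
tool_pos: [0.519, -0.2115, 0.2109]
eef_rot: [[0.207, 0.978, -0.004], [0.978, -0.207, 0.0], [-0.0, -0.004, -1.0]]
ft_force: [-9.7, 5.5, 2.9]
finger_gap: 0.0108
```

Request:
send_rows(rows="0 0.51 -0.53 0;0 0.53 -0.51 0;0 0.55 -0.49 0;0 0.57 -0.47 0;0 0.59 -0.45 0;0 0.6 -0.43 0;0 0.62 -0.4 0;0 0.63 -0.38 0")

```text
t: 8.65
tool_pos: [0.564, -0.2218, 0.2499]
eef_rot: [[0.207, 0.978, -0.001], [0.978, -0.207, -0.003], [-0.003, -0.001, -1.0]]
ft_force: [-12.5, 3.6, 14.4]
finger_gap: 0.0108
```

```bash
python3 - <<'E'
from h import *
loc([.5688,-.2223,.245])
a=robot.snapshot("scene"); cv2.imwrite("pics/a4.png",cv2.resize(a["frame"][130:280,190:330,::-1],None,fx=4,fy=4))
s=robot.snapshot("side"); cv2.imwrite("pics/s4.png",cv2.resize(s["frame"][130:310,260:420,::-1],None,fx=3.3,fy=3.3))
E
```

```text
t 8.65 tcp [ 0.564  -0.2218  0.2499] yaw y -11.96 gap 0.0108 F [-12.5   3.6  14.4] delta cm [0.05 0.48 0.49]
```

View pics/s4.png

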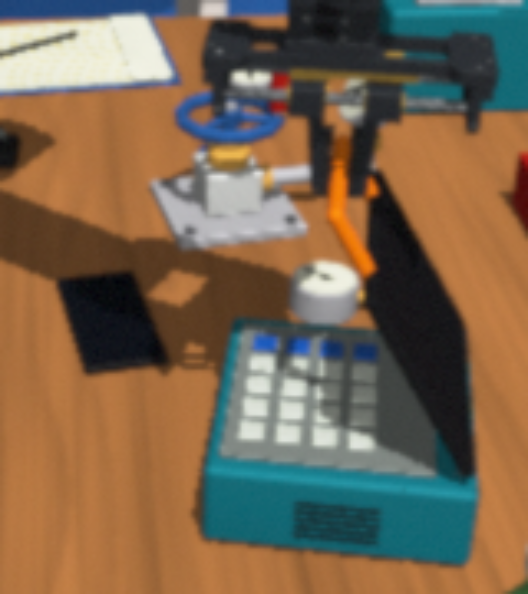

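View pics/a4.png

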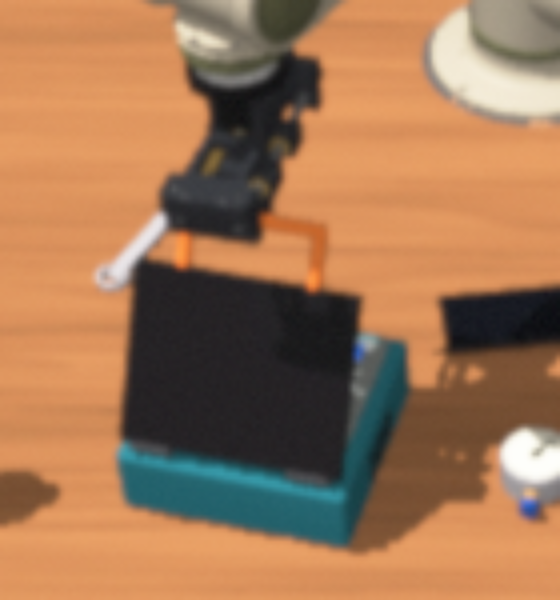

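```bash
cat >> h.py <<'E'
yaw=np.radians(-11.8); CX=np.array([np.cos(yaw),np.sin(yaw),0]); CY=np.array([-np.sin(yaw),np.cos(yaw),0])
H=np.array([.4736,-.2024,.1125])+CX*.1973; H[2]=.08
def barpt(q,lat,r=.2): return H-CX*r*np.cos(q)+np.array([0,0,r*np.sin(q)])+CY*lat
def bestq(s,p,lat,r=.2):
    q=np.linspace(0,1.5,1501); e=[np.linalg.norm(proj(s,barpt(k,lat,r))-p) for k in q]; i=int(np.argmin(e)); return q[i],e[i]
E
python3 - <<'E'
from h import *
a=robot.snapshot("scene"); b=robot.snapshot("side")
print(bestq(a,np.array([322/4+190-.4,228/4+130-.4]),.054))
print(bestq(b,np.array([335/3.3+260-.4,210/3.3+130-.4]),-.054))
print(proj(a,barpt(1.047,.054)),proj(a,barpt(1.047,.095,.155)),proj(a,barpt(1.047,-.095,.155)))
E
```

```text
(np.float64(0.999), np.float64(0.12764054107739453))
(np.float64(1.029), np.float64(2.0064745343403434))
[269.2928564  187.21009012] [280.53562773 203.07043873] [223.38461708 193.99013211]
```

Request:
send_rows(rows="0 0.2 0 0;0 0 0 0;0 0 0 0;0 0 0 0;0 0 0 0;0 0 0 0;0 0 0 0;0 0 0 0", grip=38)

```text
t: 9.85
tool_pos: [0.5672, -0.2217, 0.2467]
eef_rot: [[0.207, 0.978, -0.0], [0.978, -0.207, 0.0], [0.0, -0.0, -1.0]]
ft_force: [-1.0, 0.3, 0.2]
finger_gap: 0.0336
```

```bash
python3 - <<'E'
from h import *
loc([.5688,-.2223,.245])
s=robot.snapshot("wrist"); cv2.imwrite("pics/w5.png",s["frame"][:,:,::-1])
a=robot.snapshot("scene"); cv2.imwrite("pics/a5.png",cv2.resize(a["frame"][130:280,190:330,::-1],None,fx=4,fy=4))
s=robot.snapshot("side"); cv2.imwrite("pics/s5.png",cv2.resize(s["frame"][130:310,260:420,::-1],None,fx=3.3,fy=3.3))
E
```

```text
t 9.85 tcp [ 0.5672 -0.2217  0.2467] yaw y -11.92 gap 0.0336 F [-1.   0.3  0.2] delta cm [-0.03  0.17  0.17]
```

View pics/w5.png

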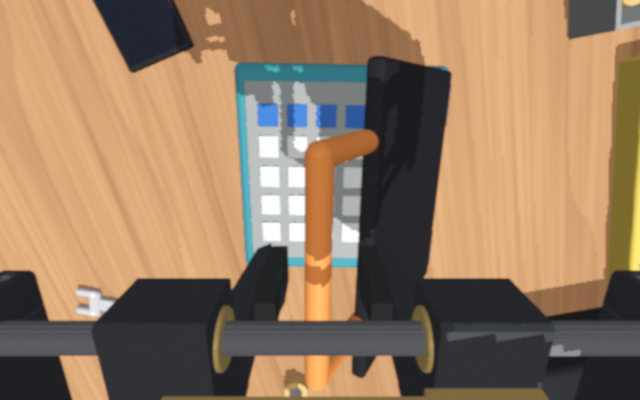

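View pics/s5.png

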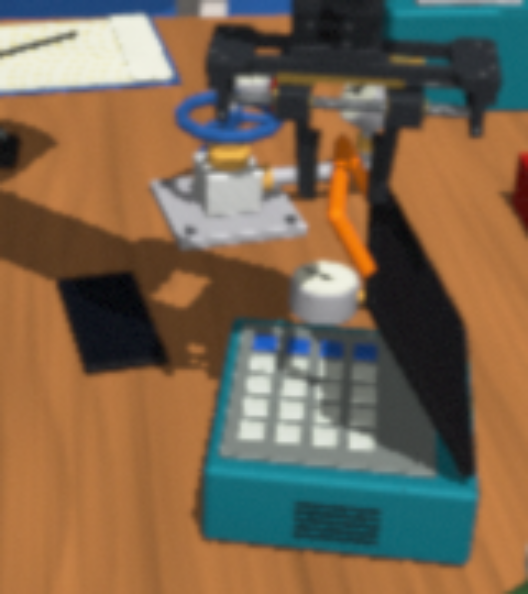

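The bar is released, at (318,270) between the open fingers, and the display holds. Next I'll lift straight up and re-measure the angle unobstructed.

Request:
send_rows(rows="0 0 -0.5 0;0 0 -1 0;0 0 -1 0;0 0 -1.5 0;0 0 -1.5 0;3 0 -0.5 0;5 0 0 0;5 -0.5 0 0")

```text
t: 11.0
tool_pos: [0.5894, -0.0923, 0.3073]
eef_rot: [[0.207, 0.978, 0.001], [0.978, -0.207, -0.0], [-0.0, 0.001, -1.0]]
ft_force: [0.4, -0.0, 0.1]
finger_gap: 0.0334
```

Request:
send_rows(rows="5 -0.5 0 0;5 -0.5 0 0;5 -0.5 0 0;5 -0.5 0 0;3 0 0 0;2 0 0 0;0 0 0 0;0 0 0 0", grip=60)

```text
t: 12.0
tool_pos: [0.6213, 0.1542, 0.3068]
eef_rot: [[0.208, 0.978, -0.0], [0.978, -0.208, -0.0], [-0.0, 0.0, -1.0]]
ft_force: [0.5, 0.5, -0.2]
finger_gap: 0.0532
```

```bash
python3 - <<'E'
from h import *
loc([.5902,.1791,.22])
a=robot.snapshot("scene"); cv2.imwrite("pics/a6.png",cv2.resize(a["frame"][130:280,190:330,::-1],None,fx=4,fy=4))
s=robot.snapshot("side"); cv2.imwrite("pics/s6.png",cv2.resize(s["frame"][130:310,260:420,::-1],None,fx=3.3,fy=3.3))
w=robot.snapshot("wrist"); cv2.imwrite("pics/w6.png",w["frame"][:,:,::-1])
print(proj(w,[.5902,.1791,.164]),proj(w,[.5435,.19,.115]))
E
```

```text
t 12.0 tcp [0.6213 0.1542 0.3068] yaw y -11.98 gap 0.0532 F [ 0.5  0.5 -0.2] delta cm [ 1.79 -3.56  8.68]
[280.42939651 165.01090157] [237.23325725 153.0618311 ]
```

View pics/a6.png

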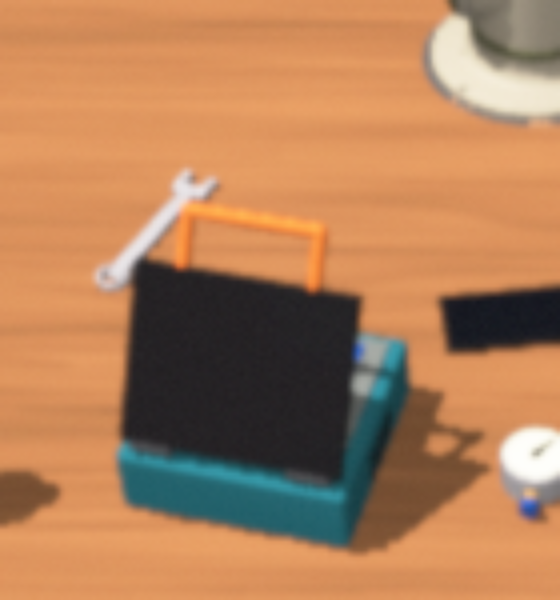

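View pics/s6.png

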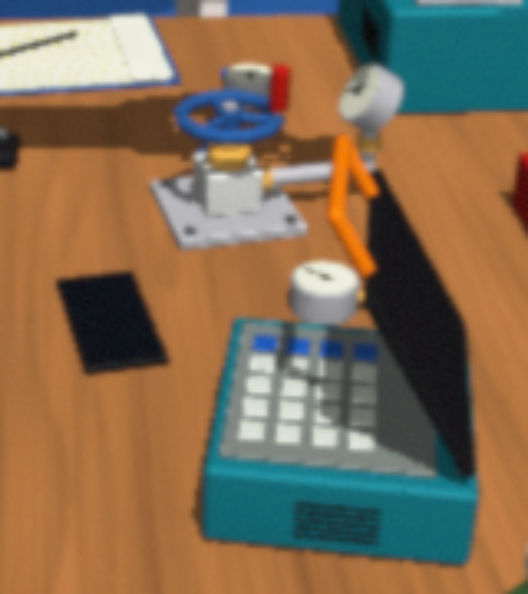

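View pics/w6.png

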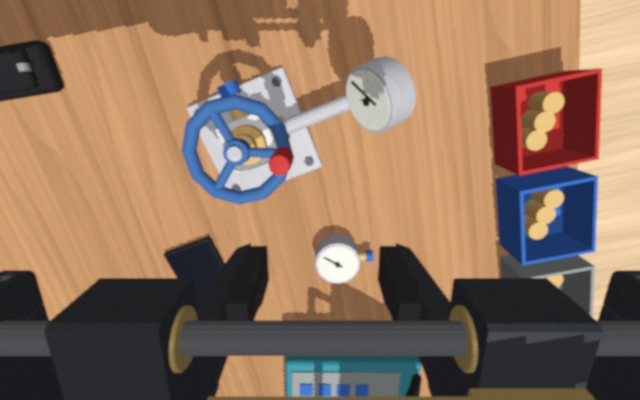

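```bash
python3 - <<'E'
from h import *
a=robot.snapshot("scene"); b=robot.snapshot("side"); w=robot.snapshot("wrist")
A=lambda x,y:np.array([x/4+189.6,y/4+129.6]);B=lambda x,y:np.array([x/3.3+259.6,y/3.3+129.6])
for p,q,l in((A(187,211),B(335,213),-.054),(A(321,230),B(343,145),.054)):
    x,r=tri(a,p,b,q); d=x-H; print(x.round(4),np.round(r,4),"q",np.arctan2(d[2],-d@CX),"r",np.hypot(d[2],d@CX),bestq(a,p,l),bestq(b,q,l))
for n,s in(("a",a),("b",b),("w",w)):
    print(n,[k for k in blobs(mask(s,(0,150,70),(6,255,255))|mask(s,(174,150,70),(180,255,255)),15)])
E
```

```text
[ 0.5544 -0.2753  0.2522] [0.0023 0.0023] q 1.03054694464453 r 0.20077135878154703 (np.float64(1.058), np.float64(0.054117689158754624)) (np.float64(1.026), np.float64(1.1747651042180534))
[ 0.5779 -0.1684  0.251 ] [0.0008 0.0008] q 1.0320590224561714 r 0.19918669318497678 (np.float64(1.0210000000000001), np.float64(0.19699862875730523)) (np.float64(1.034), np.float64(0.534991316497857))
a [([375, 210, 6, 13, 60], [377.5, 216.2]), ([351, 295, 38, 37, 1039], [369.3, 313.4])]
b [([342, 150, 6, 14, 70], [344.3, 156.3]), ([415, 176, 38, 30, 563], [430.4, 186.3])]
w [([491, 70, 110, 106, 7935], [547.9, 121.9]), ([270, 148, 22, 27, 446], [280.9, 161.3])]
```

The display angle is 1.03 rad (target 1.047) and the measured radius of 0.200 m fits. Now I'll triangulate the grip again using all three views.

```bash
python3 - <<'E'
from h import *
a=robot.snapshot("scene"); b=robot.snapshot("side"); w=robot.snapshot("wrist")
pa,pb,pw=(377.5,216.2),(344.3,156.3),(280.9,161.3)
for x in (tri(a,pa,b,pb),tri(a,pa,w,pw),tri(b,pb,w,pw)): print(x)
print(onz(a,pa,.1415),onz(b,pb,.1415),onz(w,pw,.150), "hub", onz(w,(236,152),.118))
loc([.591,.18,.25])
E
```

```text
(array([0.58965556, 0.17818592, 0.14204755]), [np.float64(0.000576599920171949), np.float64(0.0005765999201716994)])
(array([0.58712201, 0.17841735, 0.13878902]), [np.float64(5.676878457337069e-06), np.float64(5.676878457256921e-06)])
(array([0.58854634, 0.17890544, 0.14240692]), [np.float64(0.0008351810881381245), np.float64(0.0008351810881377989)])
[0.58985173 0.17797802 0.1415    ] [0.58966521 0.18054627 0.1415    ] [0.58898235 0.180449   0.15      ] hub [0.54343106 0.19248176 0.118     ]
t 12.45 tcp [0.6213 0.1551 0.3067] yaw y -11.94 gap 0.0532 F [0.6 1.4 0.5] delta cm [ 1.81 -3.48  5.67]
```

Request:
send_rows(rows="0.8 -1.8 1 0;0.9 -1.8 1.5 0;0 0 2.2 0;0 0 3 0;0 0 3 0;0 0 2 0;0 0 0.5 0;0 0 0 0")

```text
t: 13.45
tool_pos: [0.5898, 0.1794, 0.1751]
eef_rot: [[0.207, 0.978, 0.001], [0.978, -0.207, 0.0], [0.0, 0.001, -1.0]]
ft_force: [1.3, 0.5, 0.5]
finger_gap: 0.0529
```

```bash
python3 - <<'E'
from h import *
loc([.5893,.179,.14])
w=robot.snapshot("wrist"); cv2.imwrite("pics/w7.png",w["frame"][:,:,::-1])
print(proj(w,[.5893,.179,.164]))
b=robot.snapshot("side"); cv2.imwrite("pics/s7.png",cv2.resize(b["frame"][100:230,270:410,::-1],None,fx=4,fy=4))
E
```

```text
t 13.45 tcp [0.5898 0.1794 0.1751] yaw y -11.92 gap 0.0529 F [1.3 0.5 0.5] delta cm [-0.05 -0.04  3.51]
[321.95382773 260.61943411]
```

View pics/w7.png

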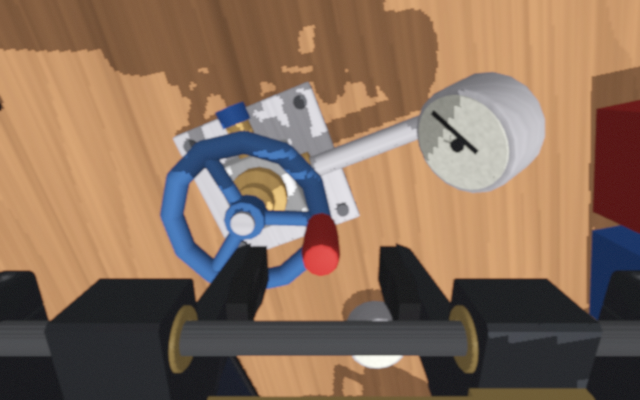

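View pics/s7.png

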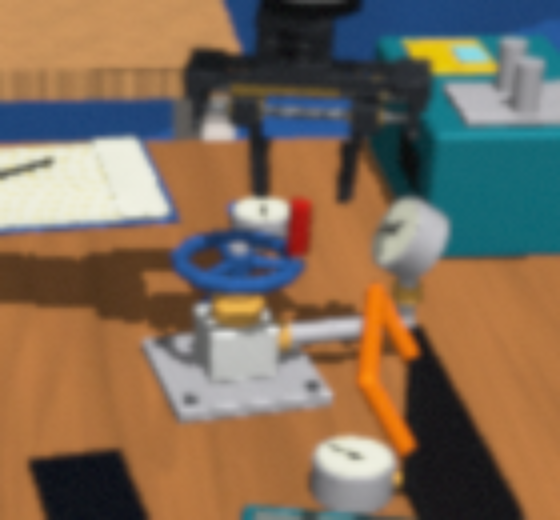

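The grip top at (320,258) is centred between the fingers and matches the prediction of (322,261). I'll descend and close.

Request:
send_rows(rows="0 0 0.8 0;0 0 1 0;0 0 1 0;0 0 0.7 0;0 0 0 0;0 0 0 0;0 0 0 0;0 0 0 0")

```text
t: 14.55
tool_pos: [0.5896, 0.1794, 0.1399]
eef_rot: [[0.207, 0.978, 0.0], [0.978, -0.207, 0.0], [0.0, 0.0, -1.0]]
ft_force: [-1.2, 0.7, 0.1]
finger_gap: 0.0528
```

Request:
send_rows(rows="0 0 0 0;0 0 0 0;0 0 0 0;0 0 0 0;0 0 0 0;0 0 0 0;0 0 0 0;0 0 0 0", grip=0)

```text
t: 15.55
tool_pos: [0.5887, 0.1796, 0.1396]
eef_rot: [[0.206, 0.978, -0.002], [0.978, -0.206, 0.0], [-0.0, -0.002, -1.0]]
ft_force: [-5.2, 0.6, 2.9]
finger_gap: 0.019
```

```bash
python3 - <<'E'
from h import *
loc([.5893,.179,.14])
w=robot.snapshot("wrist"); cv2.imwrite("pics/w8.png",w["frame"][:,:,::-1])
E
```

```text
t 15.55 tcp [0.5887 0.1796 0.1396] yaw y -11.91 gap 0.019 F [-5.2  0.6  2.9] delta cm [-0.04  0.07 -0.04]
```

View pics/w8.png

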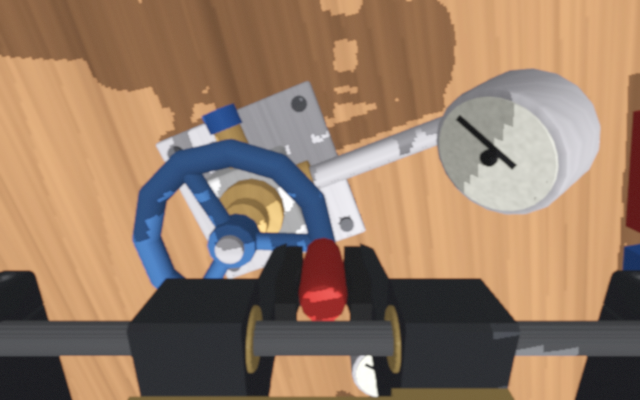

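```bash
cat > rows.py <<'E'
import numpy as np,sys
a,st,n=map(float,sys.argv[1:4]); p=np.radians(a+st*np.arange(int(n)+1)); x=4.8*np.sin(p);y=4.8*np.cos(p)
for i in range(int(n)): print(round(np.degrees(p[i+1])),round(x[i+1]-x[i],2),round(y[i+1]-y[i],2))
E
python3 rows.py -2 -12 13
```

```text
-14 -0.99 -0.14
-26 -0.94 -0.34
-38 -0.85 -0.53
-50 -0.72 -0.7
-62 -0.56 -0.83
-74 -0.38 -0.93
-86 -0.17 -0.99
-98 0.04 -1.0
-110 0.24 -0.97
-122 0.44 -0.9
-134 0.62 -0.79
-146 0.77 -0.65
-158 0.89 -0.47
```

Request:
send_rows(rows="-0.99 -0.2 0 0;-0.94 -0.34 0 0;-0.85 -0.53 0 0;-0.72 -0.7 0 0;-0.56 -0.83 0 0;-0.38 -0.93 0 0;-0.17 -0.99 0 0;0.04 -1 0 0")

```text
t: 16.6
tool_pos: [0.5262, 0.1456, 0.1396]
eef_rot: [[0.207, 0.978, 0.002], [0.978, -0.207, -0.0], [0.0, 0.002, -1.0]]
ft_force: [4.4, 4.5, -4.1]
finger_gap: 0.0193
```

```bash
python3 - <<'E'
from h import *
loc([.5893,.179,.14])
E
```

```text
t 16.6 tcp [0.5262 0.1456 0.1396] yaw y -11.96 gap 0.0193 F [ 4.4  4.5 -4.1] delta cm [ 4.58  5.48 -0.03]
```

Request:
send_rows(rows="0.24 -0.97 0 0;0.44 -0.9 0 0;0.62 -0.79 0 0;0.77 -0.65 0 0;0.6 -0.35 0 0;0.3 -0.15 0 0;0 0 0 0;0 0 0 0")

```text
t: 17.6
tool_pos: [0.4947, 0.1833, 0.1396]
eef_rot: [[0.207, 0.978, -0.001], [0.978, -0.207, 0.001], [0.001, -0.001, -1.0]]
ft_force: [-2.2, 0.5, 0.4]
finger_gap: 0.019
```

```bash
cat >> h.py <<'E'
def psi(c=(.5435,.1905)):
    d=robot.sense()["tool_pos"][:2]-np.array(c); print("psi",np.degrees(np.arctan2(d[1],d[0])).round(1)+11.92,"r",np.hypot(*d).round(4))
E
python3 - <<'E'
from h import *
loc([.5893,.179,.14]); psi()
E
```

```text
t 17.6 tcp [0.4947 0.1833 0.1396] yaw y -11.93 gap 0.019 F [-2.2  0.5  0.4] delta cm [ 1.54  9.35 -0.05]
psi -159.68 r 0.0494
```

Request:
send_rows(rows="0.3 -0.1 0 0;0.3 -0.1 0 0;0 0 0 0;0 0 0 0;0 0 0 0;0 0 0 0;0 0 0 0;0 0 0 0")

```text
t: 18.6
tool_pos: [0.4946, 0.184, 0.1396]
eef_rot: [[0.207, 0.978, -0.001], [0.978, -0.207, -0.011], [-0.011, 0.001, -1.0]]
ft_force: [-1.3, -32.8, 2.3]
finger_gap: 0.0192
```

```bash
python3 - <<'E'
from h import *
loc([.5893,.179,.14]); psi()
E
```

```text
t 18.6 tcp [0.4946 0.184  0.1396] yaw y -11.98 gap 0.0192 F [ -1.3 -32.8   2.3] delta cm [ 1.48  9.36 -0.05]
psi -160.48000000000002 r 0.0493
```

The stop is reached: 33 N against it with only 0.7 mm of motion, and the closed pose is TCP (0.4946, 0.1835). Next I'll back off two turns in 12° rows.

```bash
python3 rows.py -160 12 30
```

```text
-148 -0.9 0.44
-136 -0.79 0.62
-124 -0.65 0.77
-112 -0.47 0.89
-100 -0.28 0.96
-88 -0.07 1.0
-76 0.14 0.99
-64 0.34 0.94
-52 0.53 0.85
-40 0.7 0.72
-28 0.83 0.56
-16 0.93 0.38
-4 0.99 0.17
8 1.0 -0.04
20 0.97 -0.24
32 0.9 -0.44
44 0.79 -0.62
56 0.65 -0.77
68 0.47 -0.89
80 0.28 -0.96
92 0.07 -1.0
104 -0.14 -0.99
116 -0.34 -0.94
128 -0.53 -0.85
140 -0.7 -0.72
152 -0.83 -0.56
164 -0.93 -0.38
176 -0.99 -0.17
188 -1.0 0.04
200 -0.97 0.24
```

Request:
send_rows(rows="-0.6 0.2 0 0;-0.9 0.44 0 0;-0.79 0.62 0 0;-0.65 0.77 0 0;-0.47 0.89 0 0;-0.28 0.96 0 0;-0.07 1 0 0;0.14 0.99 0 0")

```text
t: 19.6
tool_pos: [0.5445, 0.1428, 0.1396]
eef_rot: [[0.207, 0.978, -0.001], [0.978, -0.207, 0.003], [0.003, -0.001, -1.0]]
ft_force: [-3.0, 13.2, -0.0]
finger_gap: 0.019
```

```bash
python3 - <<'E'
from h import *
loc([.5893,.179,.14]); psi()
E
```

```text
t 19.6 tcp [0.5445 0.1428 0.1396] yaw y -11.92 gap 0.019 F [-3.  13.2 -0. ] delta cm [ 4.47  3.64 -0.03]
psi -76.88 r 0.0477
```

Request:
send_rows(rows="0.54 0.89 0 0;0.53 0.85 0 0;0.7 0.72 0 0;0.83 0.56 0 0;0.93 0.38 0 0;0.99 0.17 0 0;1 -0.04 0 0;0.97 -0.24 0 0")

```text
t: 20.6
tool_pos: [0.5895, 0.1989, 0.1396]
eef_rot: [[0.206, 0.978, -0.001], [0.978, -0.206, -0.001], [-0.001, -0.001, -1.0]]
ft_force: [-7.2, -4.2, 2.0]
finger_gap: 0.0191
```

```bash
python3 - <<'E'
from h import *
loc([.5893,.179,.14]); psi()
E
```

```text
t 20.6 tcp [0.5895 0.1989 0.1396] yaw y -11.92 gap 0.0191 F [-7.2 -4.2  2. ] delta cm [-1.95  0.39 -0.04]
psi 22.32 r 0.0467
```

Request:
send_rows(rows="0.86 -0.54 0 0;0.79 -0.62 0 0;0.65 -0.77 0 0;0.47 -0.89 0 0;0.28 -0.96 0 0;0.07 -1 0 0;-0.14 -0.99 0 0;-0.34 -0.94 0 0")

```text
t: 21.6
tool_pos: [0.5294, 0.2376, 0.1396]
eef_rot: [[0.207, 0.978, 0.001], [0.978, -0.207, -0.001], [-0.001, 0.001, -1.0]]
ft_force: [5.8, -9.2, -5.2]
finger_gap: 0.0191
```

```bash
python3 - <<'E'
from h import *
loc([.5893,.179,.14]); psi()
E
```

```text
t 21.6 tcp [0.5294 0.2376 0.1396] yaw y -11.93 gap 0.0191 F [ 5.8 -9.2 -5.2] delta cm [-4.49  7.07 -0.02]
psi 118.62 r 0.0491
```

Request:
send_rows(rows="-0.65 -0.77 0 0;-0.7 -0.72 0 0;-0.83 -0.56 0 0;-0.93 -0.38 0 0;-0.99 -0.17 0 0;-1 0.04 0 0;-0.97 0.24 0 0;-0.9 0.44 0 0")

```text
t: 22.6
tool_pos: [0.4972, 0.1733, 0.1397]
eef_rot: [[0.207, 0.978, 0.001], [0.978, -0.207, 0.001], [0.001, 0.001, -1.0]]
ft_force: [6.6, 6.3, -8.1]
finger_gap: 0.0191
```

```bash
python3 - <<'E'
from h import *
loc([.5893,.179,.14]); psi()
E
```

```text
t 22.6 tcp [0.4972 0.1733 0.1397] yaw y -11.94 gap 0.0191 F [ 6.6  6.3 -8.1] delta cm [ 2.46  8.89 -0.02]
psi -147.68 r 0.0493
```

Request:
send_rows(rows="-0.72 0.74 0 0;-0.65 0.77 0 0;-0.47 0.89 0 0;-0.28 0.96 0 0;-0.07 1 0 0;0.14 0.99 0 0;0.34 0.94 0 0;0.53 0.85 0 0")

```text
t: 23.6
tool_pos: [0.5643, 0.1483, 0.1396]
eef_rot: [[0.206, 0.978, -0.002], [0.978, -0.206, 0.001], [0.001, -0.002, -1.0]]
ft_force: [-7.0, 8.2, 0.5]
finger_gap: 0.0187
```

```bash
python3 - <<'E'
from h import *
loc([.5893,.179,.14]); psi()
E
```

```text
t 23.6 tcp [0.5643 0.1483 0.1396] yaw y -11.9 gap 0.0187 F [-7.   8.2  0.5] delta cm [ 3.52  1.82 -0.04]
psi -51.879999999999995 r 0.047
```

Request:
send_rows(rows="0.8 0.62 0 0;0.83 0.56 0 0;0.93 0.38 0 0;0.99 0.17 0 0;1 -0.04 0 0;0.97 -0.24 0 0;0.9 -0.44 0 0;0.79 -0.62 0 0")

```text
t: 24.6
tool_pos: [0.5826, 0.217, 0.1396]
eef_rot: [[0.207, 0.978, -0.001], [0.978, -0.207, -0.002], [-0.002, -0.001, -1.0]]
ft_force: [-7.4, -8.2, 1.4]
finger_gap: 0.0191
```

```bash
python3 - <<'E'
from h import *
loc([.5893,.179,.14]); psi()
E
```

```text
t 24.6 tcp [0.5826 0.217  0.1396] yaw y -11.92 gap 0.0191 F [-7.4 -8.2  1.4] delta cm [-3.58  1.44 -0.04]
psi 46.02 r 0.0472
```

Rows 56 to 140, with a small inward correction.

Request:
send_rows(rows="0.55 -0.87 0 0;0.47 -0.89 0 0;0.28 -0.96 0 0;0.07 -1 0 0;-0.14 -0.99 0 0;-0.34 -0.94 0 0;-0.53 -0.85 0 0;-0.7 -0.72 0 0")

```text
t: 25.6
tool_pos: [0.5115, 0.2283, 0.1397]
eef_rot: [[0.207, 0.978, 0.001], [0.978, -0.207, -0.0], [-0.0, 0.001, -1.0]]
ft_force: [8.5, -5.9, -7.2]
finger_gap: 0.019
```

```bash
python3 - <<'E'
from h import *
loc([.4947,.1835,.14]); psi()
E
```

```text
t 25.6 tcp [0.5115 0.2283 0.1397] yaw y -11.93 gap 0.019 F [ 8.5 -5.9 -7.2] delta cm [-4.73 -0.72 -0.03]
psi 142.11999999999998 r 0.0495
```

Request:
send_rows(rows="-0.9 -0.48 0 0;-0.93 -0.38 0 0;-0.99 -0.17 0 0;-1 0.04 0 0;-0.95 0.22 0 0;0 0 0 0;0 0 0 0;0 0 0 0")

```text
t: 26.6
tool_pos: [0.4946, 0.1829, 0.1397]
eef_rot: [[0.207, 0.978, 0.001], [0.978, -0.207, -0.001], [-0.001, 0.001, -1.0]]
ft_force: [5.6, -1.8, -6.7]
finger_gap: 0.0189
```

```bash
python3 - <<'E'
from h import *
loc([.4947,.1835,.14]); psi()
E
```

```text
t 26.6 tcp [0.4946 0.1829 0.1397] yaw y -11.95 gap 0.0189 F [ 5.6 -1.8 -6.7] delta cm [ 0.06 -0.01 -0.03]
psi -159.18 r 0.0494
```

The wheel is back at the closed azimuth, two turns later (-160° → 560°), with the TCP within 1 mm of the stop pose. Now a final visual check.

Request:
send_rows(rows="0 0 0 0;0 0 0 0;0 0 0 0;0 0 0 0;0 0 0 0;0 0 0 0;0 0 0 0;0 0 0 0")

```text
t: 27.6
tool_pos: [0.4946, 0.1829, 0.1397]
eef_rot: [[0.207, 0.978, 0.001], [0.978, -0.207, -0.001], [-0.001, 0.001, -1.0]]
ft_force: [5.1, -1.1, -6.1]
finger_gap: 0.0189
```

```bash
python3 - <<'E'
from h import *
loc([.4947,.1835,.14]); psi()
for n in("scene","side","wrist"):
    s=robot.snapshot(n); cv2.imwrite(f"pics/{n}_end.png",s["frame"][:,:,::-1])
    if n!="wrist":
        d=cv2.absdiff(s["frame"][:,:,::-1].copy(),cv2.imread(f"pics/{n}0.png")).max(2); print(n,[b[0] for b in blobs((d>60).astype(np.uint8),25)])
E
```

```text
t 27.6 tcp [0.4946 0.1829 0.1397] yaw y -11.94 gap 0.0189 F [ 5.1 -1.1 -6.1] delta cm [ 0.06 -0.01 -0.03]
psi -159.28 r 0.0495
scene [[345, 0, 69, 81, 1668], [411, 0, 9, 5, 36], [455, 29, 20, 14, 169], [384, 31, 40, 20, 513], [371, 33, 13, 7, 72], [474, 32, 21, 22, 275], [425, 36, 72, 82, 1932], [339, 44, 166, 199, 10174], [327, 75, 28, 26, 372], [299, 105, 19, 23, 191], [314, 130, 13, 12, 74], [318, 149, 27, 7, 110], [220, 194, 61, 43, 698], [371, 206, 14, 19, 100], [278, 211, 11, 19, 147], [392, 234, 10, 5, 27], [289, 237, 23, 28, 194]]
side [[58, 0, 42, 153, 4452], [124, 0, 59, 21, 507], [184, 0, 73, 19, 893], [149, 18, 44, 98, 1534], [221, 19, 125, 146, 4639], [190, 24, 32, 51, 734], [188, 60, 6, 11, 55], [192, 79, 23, 14, 173], [123, 91, 65, 73, 1424], [199, 92, 6, 9, 47], [85, 110, 9, 13, 46], [173, 137, 53, 28, 618], [165, 146, 154, 41, 2299], [341, 150, 6, 14, 69], [38, 153, 74, 46, 2342], [360, 176, 40, 53, 803], [118, 187, 34, 42, 897], [170, 187, 17, 43, 249], [52, 192, 30, 12, 107], [74, 200, 44, 26, 680], [315, 215, 77, 59, 1855], [322, 219, 17, 6, 53], [400, 242, 3, 19, 34], [310, 248, 11, 23, 83]]
```

View pics/scene_end.png

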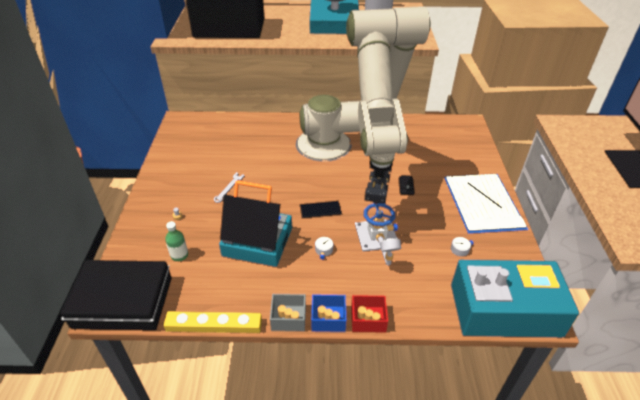

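View pics/side_end.png

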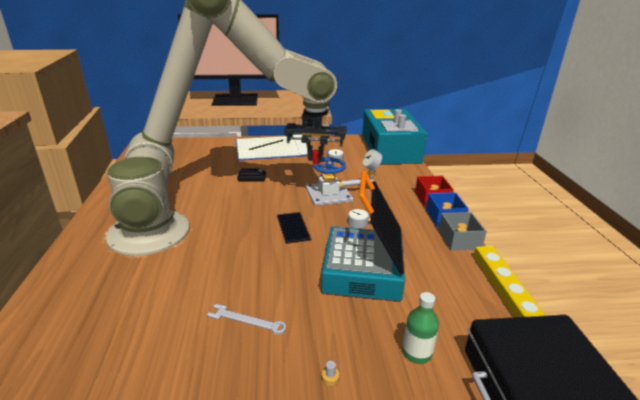

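View pics/wrist_end.png

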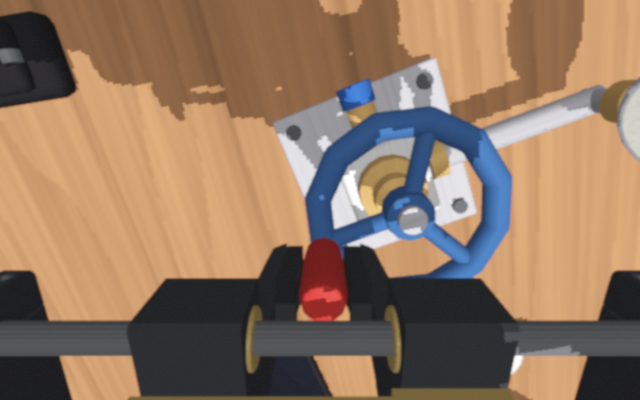

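The wrist view shows the red grip held at (323,285). The display stands at 60° in the side view (385,220), and all the bystanders are where they were. I'll hand in the job.

```bash
python3 - <<'E'
from station import robot
print(robot.close_job())
E
```

```text
the job is handed in; nothing more can be done
None
```

I raised the display and closed the wheel to its stop. I then backed it off two full turns and handed the job in at about 28 s, with the gripper still holding the red grip. The hand-in reported no verdict.

- **Display:** I raised it by the orange bar from about 0.16 rad. Triangulating the released bar gave 1.03 rad (target 1.047), with a bar radius of 0.200 m as specified. The single-view estimates ranged from 1.02 to 1.06. The final pictures show it still standing; I did not re-measure the angle after turning the wheel.
- **Wheel:** The clockwise stop showed as 33 N with only 0.7 mm of movement. I then turned it back 720°, and the grip came back to within 1 mm of the stop pose (about 1°) and was still. My turn count rests on the commanded rows and the arm positions measured after each call.
- **Grip:** The finger opening reads 19 mm on the 20 mm handle, and the wrist picture shows it between the pads. The finger force on the handle was not measured directly; residual force at the wrist was about 8 N.
- **Loose things:** The before-and-after picture differences show changes only around the arm, the display, the wheel and their shadows, and none at the loose items.

None of the checks failed. The only mismatches were a few millimetres between cameras, and up to about 3 mm of radial error in my circular path, which I corrected as I went.

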